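Close the case's hasp and hold the case against fence and bed

TASK

Swing the hasp on the front of the small blue case down over its catch, and slide the case across the black bed, without lifting or tipping it, until its back sits flush and squarely against the aluminium fence. Hold it there for marking with one slanting push, about 10 N into the fence and about 10 N down onto the bed at the same time, and finish while still holding that push. Leave the other things alone.

Things in the scene. Friction and masses are not known exactly. Their poses are not given: they have to be found in the camera images.
- case: Loose blue metal case, 90 (x) x 110 (y) x 70 mm (z), 0.55 to 0.95 kg, standing on the bed. Origin at the centre of its underside; its own x axis points from the front (hasp side, towards the robot) to the back (the side that goes against the fence), z up. Its lid does not open. Black bridge handle on top.
- case_handle (a point): Centre of the handle's bar, 98 mm above the case's underside (28 mm above the lid) over the case's centre. The bar runs along the case's y axis, 14 x 14 mm thick, 74 mm long; a leg 10 mm wide under each end leaves 54 mm free between the legs and a 21 mm gap between the lid and the bar.
- case_back (a point): Centre of the case's flat back face, 45 mm along the case's x axis from its centre, 35 mm above its underside. Axes as the case's.
- hasp (a joint): Angle of the steel hasp about a level hinge along the case's y axis: 0 = closed, hanging straight down flat against the case's front over the brass staple (catch); 1.57 = sticking straight out of the front; 2.9 = almost upright, its limit. Starts at 1.5 to 2.6. The hinge is stiff (0.012 N m): the hasp stays wherever it is left and needs about half a newton to swing. There is no snap; the staple passes through the slot freely.
- hasp_hinge (a point): The hasp's hinge line at its middle: 49 mm in front of the case's centre (4 mm off the front face), 64 mm above the underside. Axes as the case's.
- hasp_tip (a point): Free end of the hasp, 50 mm from the hinge. The hasp is a strap 30 mm wide and 3 mm thick, solid up to 31 mm from the hinge, then a slot 16 mm wide, from 31 to 45 mm, for the staple, which stands 12 mm out of the case's front 26 mm above the underside.
- fixture: Fixed holding fixture: black gridded bed 300 (x) x 420 (y) mm whose flat top lies 30 mm above the table, with the fence along its far side. Origin at the table under the bed's centre; its x axis points from the near edge to the fence, z up.
- bed: The black bed of the fixture, the flat surface that the case slides on; polished and slick (friction about 0.2) (same origin and axes as the fixture, top at z = 30 mm).
- fence: The aluminium fence bar of the fixture (same origin and axes as the fixture): 340 mm long along y, 20 mm thick, rising 40 mm above the bed. Rigidly fixed; polished and slick like the bed (friction about 0.2).
- fence_face (a point): Middle of the fence's front face, which is upright and looks to the fixture's -x: 100 mm along x from the fixture's origin, 50 mm above the table. Axes as the fixture's.
- offcut: loose aluminium offcut block 40x26x22 mm on the bed, beside the case; leave alone
- pin: loose brass pin, upright cylinder 26 mm diameter, 32 mm tall, on the bed on the other side of the case; leave alone
- panel: loose glass panel 100x180x6 mm with a white printed frame, flat on the table to the left; leave alone
- driver: loose screwdriver on the table to the right; leave alone
- spanner: loose spanner on the table to the right; leave alone
- jar: loose glass jar with blue lid, 60 mm diameter, 75 mm tall, on the table at the back left; leave alone
Things that resemble listed ones, but are neither listed nor needed, are in the scene too. There is more than one size of the case; the one meant has the size given above.

How it is judged:
By the outcome, as a careful person would: the job done as asked, in the order asked, and still so for the second after the job is handed in, while the arm keeps its last pose, push and grip.
It also fails if it takes over 54 s, if anything falls off the work surface, if the arm or the gripper's body presses on something with over 40 N, if the wrist force passes 120 N, or if a joint passes its speed limit or range.

ROBOT

A 7-joint arm with a two-finger parallel gripper is mounted at the origin on the work surface. World frame = base frame: x ahead of the robot, y to its left, z up, the work surface at z = 0. Lengths are in m, angles in rad, forces in N, time in s.
With the tool pointing down it reaches from about 0.4 to 0.85 m from the base axis. Payload 4.5 kg.
Tool frame: the origin (TCP) lies between the finger pads; the fingertips stand 11 mm ahead of it and the grasp point (between the pads) lies 8 mm behind it (r.nose_length is the distance from the TCP to the fingertips, in m); z points along the fingers, y is the line along which they close (so a half turn about z gives the same grasp; the last joint's range is limited). The gripper opens to 88 mm and grips with 3 to 60 N. Pads are 18 mm wide; open, the fingers measure 123 mm over their backs; the gripper's body (75 mm by 187 mm) begins 45 mm behind the grasp point.
Start: joints at [1.163, 0.689, -0.195, 1.565, 0.157, 0.902, -0.215], TCP at [0.267, -0.565, 0.25] pointing down, gripper open.
Joint ranges: [-3.01, 3.01], [-0.46, 2.08], [-1.47, 1.51], [0.13, 2.56], [-1, 4.14], [0.04, 2.09], [-2.66, 2.66]. Speed limits (rad/s): [2.57, 2.57, 3.14, 3.14, 3.14, 3.14, 3.14].

INTERFACE

Orientations are given as a unit quaternion [x, y, z, w].
In Python, from plant import get_state, snapshot, camera_model, r gives the robot as it stands.
- The arm moves only by the shell command python3 -m inch 'ROWS' [FORCE]. ROWS is text: rows parted by semicolons, each of 7 numbers parted by spaces: the opening, from -1 (shut) to 1 (fully open), then the shift along the tool's x, y, z in m, then the turn, a rotation vector about the tool's x, y, z in rad. A call has 1 to 20 rows; each row shifts and turns the commanded pose from where the row before left it, along the tool's axes as they then stand; what a row does not reach is not made up. A row lasts 1/12 s, in which the tool goes at most 41.7 mm and 7.16 degrees, less where a joint would pass 70% of its speed; a pose out of reach is approached as far as the arm can. A call is refused whole if a number of a shift passes 0.0417 or a number of a turn 0.125, either way. A call with a gripper value outside its range is refused whole. The fingers move at their own pace and stop on an object; FORCE is the grip in N (left out, the last holds). Time passes only in rows, so rows that do not move let the fingers close. It gives the time, the measured TCP pose, the force, the opening and the grip force at its end, in the units of the state.
- get_state(): the state, without advancing time (a new reading comes with each control period).
- snapshot(name): name is "scene" or "side" or "wrist"; returns (picture, depth): 384x512x3 uint8, red, green, blue; 384x512 float32, m along the optical axis (not along the pixel's ray), 0 where there is no reading.
- camera_model(name): a dict with "intrinsics" (3x3 intrinsics, pixels), "view" (4x4, takes a point from world to camera coordinates). Camera axes: x right, y down, z forward; pixel columns grow to the right and rows downward; lengths in m; the calibration is good to about 2 mm. A picture is of the moment at which its call begins: read the wrist's pose just before it. camera_model takes no time and is no camera call; for the wrist camera it gives the pose at the moment of the call.
- r.finish_job(): hands the job in; it is judged then, once.
The state is a dict: "clock": time; "q": joint angles; "qd": joint speeds; "joint_torque": joint torques, N m; "tool_pos": TCP position; "eef_rot": TCP orientation; "contact_force": force on the tool from outside, world axes, zero at the start; "moment": the same for the moment, N m; "opening": opening from 0.0 (shut) to 1.0 (fully open); "finger_force": force on a finger pad.
Only numpy, scipy, OpenCV 4.12 (cv2) and the standard library are available. Lean on these libraries where they do the work, as an engineer would, in place of code of your own. Each camera call takes 0.05 s, during which the arm holds its last target. There are 200 camera calls.

## Working session

There is one attempt and no reset: what is moved stays moved. The work goes in short steps, Python scripts to look and compute and a shell command to move; the robot and the scene stay as the last step left them, time stands still between calls to the robot, and variables do not carry over. Pictures are saved under pics/ and viewed, at most 10 in all, crops included, and the job is handed in when it is done.

```bash
mkdir -p pics; ls
cat > h.py <<'E'
import numpy as np, cv2
from plant import get_state, snapshot, camera_model, r
def world(cam,dep,u,v):
    K=np.array(cam["intrinsics"]);V=np.array(cam["view"])
    d=dep[v,u]; p=np.stack([(u-K[0,2])/K[0,0]*d,(v-K[1,2])/K[1,1]*d,d],-1)
    return (p-V[:3,3])@V[:3,:3]
E
python3 - <<'E'
from h import *
print(get_state())
a=[]
for n in("scene","side"):
    p,d=snapshot(n);np.savez(f"{n}0.npz",p=p,d=d);cv2.imwrite(f"pics/{n}0.png",p[:,:,::-1])
    print(n,np.round(camera_model(n)["view"],3).tolist(),np.round(camera_model(n)["intrinsics"],1).tolist(), (d>0).mean())
E
```

```text
pics
{'clock': 0.0, 'q': array([ 1.16279561,  0.69002014, -0.19451919,  1.56634736,  0.15731542,
        0.90250583, -0.21512654]), 'qd': array([-5.73863434e-04, -8.81529743e-04, -2.89756383e-04,  1.49453783e-03,
       -4.79797593e-05,  1.00897588e-03,  1.05669716e-03]), 'joint_torque': array([-9.73456226e-04, -5.27551746e+01, -1.26714092e+00, -1.53425717e+01,
       -5.26290166e-02,  6.67495566e-03,  1.77095890e-04]), 'tool_pos': array([ 0.26691929, -0.56444928,  0.24888671]), 'eef_rot': array([ 9.75692262e-01,  2.19143151e-01, -2.75926454e-04, -9.02016858e-04]), 'contact_force': array([0.78343259, 0.02073351, 0.04915237]), 'moment': array([0.05920008, 0.00254502, 0.0372207 ]), 'finger_force': 0.0, 'opening': 0.9995155025443294}
scene [[-0.449, 0.894, 0.003, 0.245], [0.62, 0.314, -0.719, -0.255], [-0.643, -0.321, -0.695, 1.325], [0.0, 0.0, 0.0, 1.0]] [[347.6, 0.0, 257.9], [0.0, 347.6, 191.8], [0.0, 0.0, 1.0]] 0.99609375
side [[0.914, -0.405, -0.001, -0.47], [-0.303, -0.682, -0.666, 0.223], [0.269, 0.609, -0.746, 1.109], [0.0, 0.0, 0.0, 1.0]] [[387.8, 0.0, 261.0], [0.0, 387.8, 190.2], [0.0, 0.0, 1.0]] 0.9961903889973959
```

View pics/scene0.png

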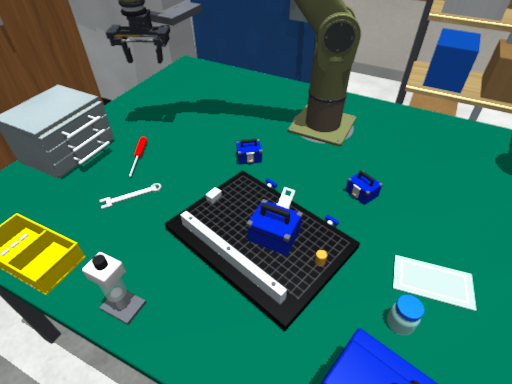

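View pics/side0.png

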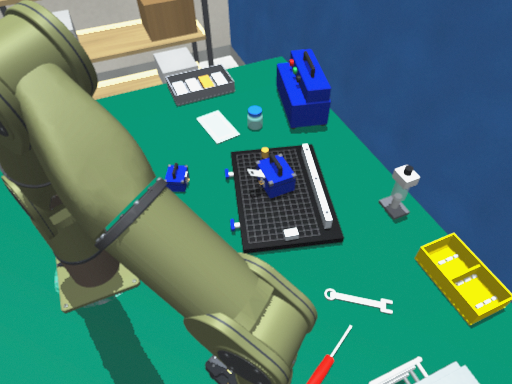

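Scene view: the case on the bed is at (275,225), with its hasp sticking out at (287,197). The look-alikes are two small blue cases at (249,150) and (365,187), and large blue boxes at (370,360) and in the side view at (303,90). By description I want the one on the bed. Next I check its size and pose in a crop.

```bash
cat > m.py <<'E'
from h import *
def cloud(n,f):
    z=np.load(f);p,d=z["p"],z["d"];v,u=np.nonzero(d>0)
    return p[v,u].astype(int),world(camera_model(n),d,u,v),u,v
def rect(P):
    (c,s,a)=cv2.minAreaRect((P[:,:2]*1000).astype(np.float32));return np.round(c,1),np.round(s,1),round(a,2)
if __name__=="__main__":
  for n in("scene","side"):
    C,P,u,v=cloud(n,n+"0.npz")
    hsv=cv2.cvtColor(C[None].astype(np.uint8),cv2.COLOR_RGB2HSV)[0].astype(int)
    near=(abs(P[:,0]-.62)<.25)&(abs(P[:,1]-0.05)<.3)
    blue=(hsv[:,0]>105)&(hsv[:,0]<130)&(hsv[:,1]>150)
    for z0 in(.09,):
        m=near&blue&(P[:,2]>z0)&(P[:,2]<.112);print(n,"lid",m.sum(),np.median(P[m,2]),rect(P[m]),u[m].mean(),v[m].mean())
    m=near&(hsv[:,1]<60)&(hsv[:,2]>130)&(P[:,2]>.062)&(P[:,2]<.08)&(u>0);
    # keep largest component
    im=np.zeros((384,512),np.uint8);im[v[m],u[m]]=1;k,l,st,ce=cv2.connectedComponentsWithStats(im)
    for i in range(1,k):
        if st[i,4]>60:
            mm=m&(l[v,u]==i);print("white",st[i],np.median(P[mm,2]),rect(P[mm]))
    m=near&(hsv[:,2]<70)&(P[:,2]>.02)&(P[:,2]<.04);print("bed",m.sum(),np.median(P[m,2]),rect(P[m]))
    m=near&(hsv[:,2]<90)&(P[:,2]>.122)&(P[:,2]<.15);print("handle",m.sum(),np.percentile(P[m,2],95) if m.sum() else 0,rect(P[m]) if m.sum() else 0)
    m=near&(hsv[:,1]<70)&(hsv[:,2]>120)&(P[:,2]>.085)
    print("hasp",m.sum(),P[m].mean(0) if m.sum() else 0,np.round(P[m][::max(1,m.sum()//25)],3).tolist())
  p=cv2.imread("pics/scene0.png")[160:300,150:370];q=cv2.imread("pics/side0.png")[130:255,210:350]
  cv2.imwrite("pics/crop.png",np.hstack([cv2.resize(p,(440,400),interpolation=2),cv2.resize(q,(350,400),interpolation=2)]))
E
python3 m.py
```

```text
scene lid 987 0.10094595122660908 (array([594.2,  69. ]), array([ 91.9, 108.9]), 0.64) 274.04457953394126 221.6565349544073
white [ 180  211  106   85 1086] 0.07100123827073236 (array([705.9,   0.8]), array([340. ,  21.9]), 74.14)
bed 9864 0.031186937103323972 (array([600.1,  31.8]), array([418.9, 302.3]), 74.01)
handle 171 0.1371883715705393 (array([596.2,  70.3]), array([70.5, 12.3]), 89.63)
hasp 258 [0.54111317 0.06939901 0.1071405 ] [[0.505, 0.054, 0.123], [0.509, 0.054, 0.119], [0.512, 0.055, 0.118], [0.513, 0.056, 0.116], [0.509, 0.081, 0.12], [0.522, 0.06, 0.114], [0.519, 0.067, 0.111], [0.523, 0.066, 0.111], [0.527, 0.059, 0.108], [0.529, 0.052, 0.103], [0.524, 0.077, 0.11], [0.528, 0.068, 0.106], [0.552, 0.023, 0.103], [0.528, 0.074, 0.105], [0.536, 0.058, 0.101], [0.53, 0.083, 0.107], [0.536, 0.072, 0.104], [0.541, 0.063, 0.101], [0.548, 0.058, 0.101], [0.538, 0.081, 0.103], [0.54, 0.077, 0.099], [0.54, 0.082, 0.098], [0.551, 0.119, 0.104], [0.635, 0.018, 0.104], [0.637, 0.024, 0.102], [0.63, 0.123, 0.1]]
side lid 694 0.09945846812257636 (array([689.5, 179.4]), array([418.8
[... 356 characters left out ...]
.0648022  0.10545133] [[0.637, 0.122, 0.099], [0.637, 0.115, 0.101], [0.549, 0.119, 0.1], [0.505, 0.079, 0.123], [0.504, 0.077, 0.12], [0.519, 0.08, 0.112], [0.548, 0.083, 0.097], [0.51, 0.075, 0.116], [0.524, 0.076, 0.109], [0.538, 0.078, 0.101], [0.504, 0.069, 0.119], [0.528, 0.071, 0.108], [0.547, 0.075, 0.096], [0.52, 0.067, 0.11], [0.535, 0.069, 0.102], [0.548, 0.069, 0.097], [0.507, 0.059, 0.119], [0.524, 0.06, 0.11], [0.54, 0.066, 0.098], [0.632, 0.024, 0.1], [0.504, 0.052, 0.122], [0.518, 0.054, 0.114], [0.533, 0.058, 0.105], [0.547, 0.059, 0.098], [0.638, 0.017, 0.099], [0.527, 0.051, 0.109], [0.543, 0.056, 0.098], [0.541, 0.052, 0.097], [0.551, 0.022, 0.099], [0.552, 0.016, 0.101]]
```

View pics/crop.png

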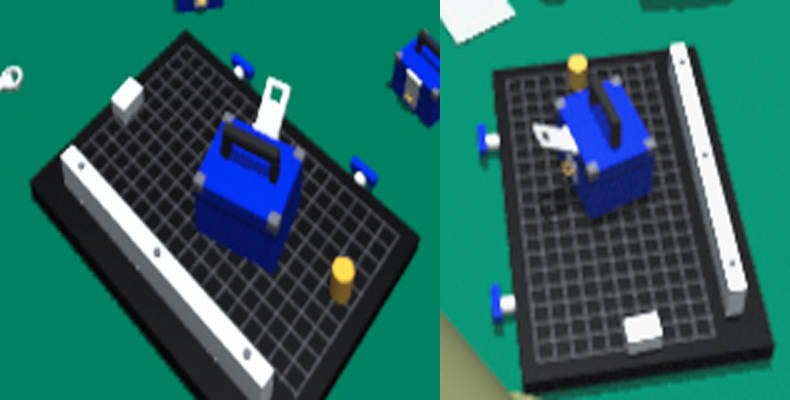

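The crop shows the case (lid 92 x 109 mm, top at z 0.10), which matches. The hasp sticks out about 2.1 rad, and the fence normal is at about -15.9°. I turn the tool to yaw 0, close the fingers and move above the hasp.

```bash
python3 -m inch '-1 0 0 0 0 0 0.1104; -1 0 0 0 0 0 0.1104; -1 0 0 0 0 0 0.1104; -1 0 0 0 0 0 0.1104; -1 0.0136 -0.035 0 0 0 0; -1 0.0136 -0.035 0 0 0 0; -1 0.0136 -0.035 0 0 0 0; -1 0.0136 -0.035 0 0 0 0; -1 0.0136 -0.035 0 0 0 0; -1 0.0136 -0.035 0 0 0 0; -1 0.0136 -0.035 0 0 0 0; -1 0.0136 -0.035 0 0 0 0; -1 0.0136 -0.035 0 0 0 0; -1 0.0136 -0.035 0 0 0 0; -1 0.0136 -0.035 0 0 0 0; -1 0.0136 -0.035 0 0 0 0; -1 0.0136 -0.035 0 0 0 0; -1 0.0136 -0.035 0 0 0 0; -1 0.0136 -0.035 0 0 0 0; -1 0 0 0 0 0 0'
python3 - <<'E'
from m import *
print(get_state()["q"])
C,P,u,v=cloud("scene","scene0.npz")
hsv=cv2.cvtColor(C[None].astype(np.uint8),cv2.COLOR_RGB2HSV)[0].astype(int)
m=(hsv[:,0]>15)&(hsv[:,0]<32)&(hsv[:,1]>120)&(P[:,2]>.055)&(P[:,2]<.075)&(abs(u-320)<20)
print("pin",m.sum(),rect(P[m]))
E
```

```text
clock: 1.77
tool_pos: [0.4742, -0.0309, 0.2496]
eef_rot: [1.0, 0.007, 0.002, -0.003]
contact_force: [-0.1, 0.3, -0.0]
opening: 0.007
finger_force: 0.0
[-2.25522817e-02  4.95422485e-01 -9.25196276e-03  2.01202894e+00
 -9.05820647e-04  6.30969008e-01 -1.58733068e+00]
pin 94 (array([616.8, 201.8]), array([23.9, 24. ]), 25.4)
```

```bash
python3 -m inch '-1 0.012 -0.0325 0 0 0 0; -1 0.0125 -0.0325 0 0 0 0; -1 0.0125 -0.0325 0 0 0 0; -1 0 0 0.03 0 0 0; -1 0 0 0.03 0 0 0; -1 0 0 0.03 0 0 0; -1 0 0 0.015 0 0 0; -1 0 0 0.006 0 0 0; -1 0 0 0.006 0 0 0; -1 0 0 0.006 0 0 0; -1 0 0 0.006 0 0 0; -1 0 0 0.006 0 0 0; -1 0 0 0.006 0 0 0; -1 0 0 0 0 0 0'
python3 - <<'E'
from h import *
p,d=snapshot("side");cv2.imwrite("pics/a.png",cv2.resize(p[110:220,200:350,::-1],(750,550),interpolation=2))
E
```

```text
clock: 2.93
tool_pos: [0.5079, 0.0575, 0.108]
eef_rot: [1.0, 0.0, -0.0, 0.0]
contact_force: [-0.5, 0.2, -0.7]
opening: 0.006
finger_force: 0.0
```

View pics/a.png

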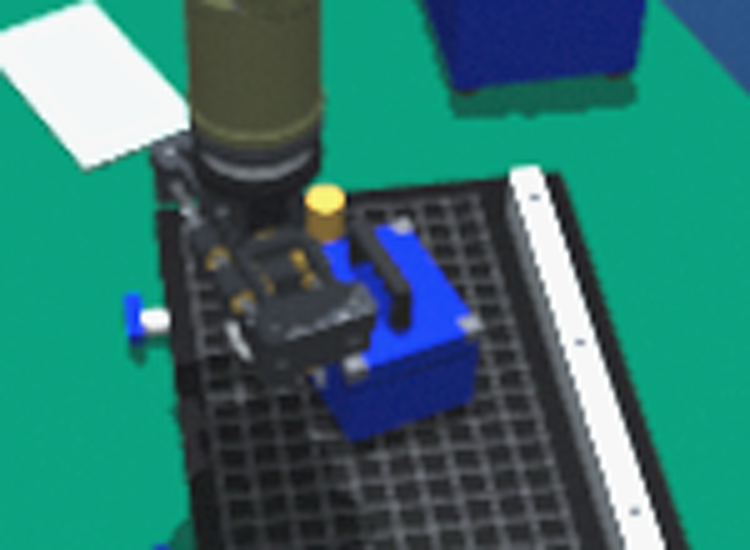

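The finger is pressing the hasp, visible at (238,340), and the body clears the handle. I centre it and continue down.

```bash
python3 -m inch '-1 0.001 -0.003 0.002 0 0 0; -1 0.001 -0.003 0.003 0 0 0; -1 0.001 -0.003 0.003 0 0 0; -1 0 0 0.004 0 0 0; -1 0 0 0.004 0 0 0; -1 0 0 0.004 0 0 0; -1 0 0 0.004 0 0 0; -1 0 0 0.004 0 0 0; -1 0 0 0 0 0 0; -1 0 0 0 0 0 0'
```

```text
clock: 3.82
tool_pos: [0.5109, 0.0664, 0.0804]
eef_rot: [1.0, 0.0, -0.0, 0.0]
contact_force: [-1.0, -0.9, -0.3]
opening: 0.002
finger_force: 0.0
```

```bash
python3 -m inch '-1 0.003 0 0 0 0 0; -1 0.003 0 0 0 0 0; -1 0.003 0 0 0 0 0; -1 0.003 0 0 0 0 0; -1 0.003 0 0 0 0 0; -1 0.003 0 0 0 0 0; -1 0.002 0 0 0 0 0; -1 0 0 0 0 0 0; -1 0 0 0 0 0 0'
```

```text
clock: 4.57
tool_pos: [0.5315, 0.0666, 0.0808]
eef_rot: [1.0, 0.0, 0.0, -0.0]
contact_force: [0.3, 0.2, -1.3]
opening: 0.007
finger_force: 0.0
```

```bash
python3 -m inch '-1 0.002 0 0 0 0 0; -1 0 0 0 0 0 0; -1 0 0 0 0 0 0'; python3 -m inch '-1 0.002 0 0 0 0 0; -1 0 0 0 0 0 0; -1 0 0 0 0 0 0'
```

```text
clock: 4.82
tool_pos: [0.5331, 0.0666, 0.0807]
eef_rot: [1.0, 0.0, 0.0, 0.0]
contact_force: [-0.3, -0.2, -1.1]
opening: 0.006
finger_force: 0.2
clock: 5.07
tool_pos: [0.5337, 0.0666, 0.0806]
eef_rot: [1.0, 0.0, -0.001, 0.0]
contact_force: [-5.2, 0.8, 3.1]
opening: 0.008
finger_force: 2.5
```

```bash
python3 -m inch '-1 -0.004 0 0 0 0 0; -1 -0.02 0 0 0 0 0; -1 -0.02 0 0 0 0 0; -1 0 0 -0.03 0 0 0; -1 0 0 -0.03 0 0 0; 1 0 0 -0.03 0 0 0; 1 0 0 -0.03 0 0 0; 1 -0.03 0.03 0 0 0 0; 1 -0.03 0.03 0 0 0 0;1 0 0 0 0 0 0;1 0 0 0 0 0 0;1 0 0 0 0 0 0'
cat > look.py <<'E'
import sys
from m import *
t=sys.argv[1]
for n in("scene","side"):
    p,d=snapshot(n);np.savez(n+t+".npz",p=p,d=d)
    C,P,u,v=cloud(n,n+t+".npz")
    hsv=cv2.cvtColor(C[None].astype(np.uint8),cv2.COLOR_RGB2HSV)[0].astype(int)
    blue=(hsv[:,0]>105)&(hsv[:,0]<130)&(hsv[:,1]>150)&(abs(P[:,0]-.63)<.12)&(abs(P[:,1]-0.06)<.1)
    m=blue&(P[:,2]>.09)&(P[:,2]<.112);print(n,"lid",m.sum(),np.median(P[m,2]),rect(P[m]))
    m=(hsv[:,1]<60)&(hsv[:,2]>130)&(abs(P[:,0]-.545)<.04)&(abs(P[:,1]-.067)<.03)&(P[:,2]>.036)&(P[:,2]<.16)
    print("hasp",m.sum(),np.round(np.percentile(P[m],[5,50,95],axis=0),3).tolist() if m.sum() else 0)
q=np.load("side"+t+".npz")["p"][110:220,200:350,::-1]
w=snapshot("wrist")[0][:,:,::-1]
cv2.imwrite("pics/L"+t+".png",np.hstack([cv2.resize(q,(450,330),interpolation=2),cv2.resize(w,(340,330))]))
E
python3 look.py 1
```

```text
clock: 6.07
tool_pos: [0.4338, 0.0078, 0.201]
eef_rot: [1.0, -0.0, 0.002, -0.0]
contact_force: [0.5, 0.8, 0.1]
opening: 0.509
finger_force: 0.0
scene lid 989 0.100921364747477 (array([594.8,  68.7]), array([ 92. , 110.2]), 0.56)
hasp 22 [[0.544, 0.054, 0.098], [0.547, 0.069, 0.099], [0.551, 0.084, 0.101]]
side lid 568 0.0995362040614366 (array([595.8,  67.2]), array([112.7,  90.2]), 89.53)
hasp 30 [[0.544, 0.051, 0.054], [0.546, 0.069, 0.097], [0.552, 0.084, 0.099]]
```

View pics/L1.png

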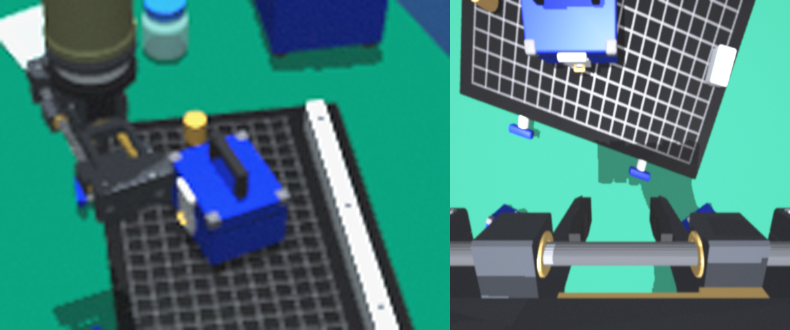

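The hasp now hangs over the staple, with the brass showing at side (182,215) and wrist (580,68). Next I go over the handle and turn 90° to grip the bar.

```bash
python3 -m inch '1 0.0322 -0.012 0 0 0 0; 1 0.0322 -0.012 0 0 0 0; 1 0.0322 -0.012 0 0 0 0; 1 0.0322 -0.012 0 0 0 0; 1 0.0322 -0.012 0 0 0 0; 1 0 0 0 0 0 -0.1208; 1 0 0 0 0 0 -0.1208; 1 0 0 0 0 0 -0.1208; 1 0 0 0 0 0 -0.1208; 1 0 0 0 0 0 -0.1208; 1 0 0 0 0 0 -0.1208; 1 0 0 0 0 0 -0.1208; 1 0 0 0 0 0 -0.1208; 1 0 0 0 0 0 -0.1208; 1 0 0 0 0 0 -0.1208; 1 0 0 0 0 0 -0.1208; 1 0 0 0 0 0 -0.1208; 1 0 0 0 0 0 -0.1208; 1 0 0 0 0 0 0; 1 0 0 0 0 0 0'
```

```text
clock: 7.88
tool_pos: [0.5935, 0.0683, 0.2003]
eef_rot: [0.708, 0.706, 0.0, -0.0]
contact_force: [0.5, 0.1, 0.3]
opening: 0.999
finger_force: 0.0
```

```bash
python3 -m inch '-0.2 0 0.002 0.015 0 0 0; -0.2 0 0 0.015 0 0 0; -0.2 0 0 0.015 0 0 0; -0.2 0 0 0.01 0 0 0; -0.2 0 0 0.01 0 0 0; -0.2 0 0 0.01 0 0 0; -0.2 0 0 0.006 0 0 0; -0.2 0 0 0 0 0 0; -0.2 0 0 0 0 0 0'
```

```text
clock: 8.63
tool_pos: [0.5953, 0.0678, 0.1196]
eef_rot: [0.707, 0.707, -0.0, -0.0]
contact_force: [0.4, -0.6, 0.1]
opening: 0.402
finger_force: 0.0
```

```bash
python3 -m inch '-0.5 0 0 0 0 0 0; -0.7 0 0 0 0 0 0; -0.75 0 0 0 0 0 0;-0.8 0 0 0 0 0 0; -1 0 0 0 0 0 0; -1 0 0 0 0 0 0; -1 0 0 0 0 0 0' 8;python3 -m inch '-1 0 0 0 0 0 0; -1 0 0 0 0 0 0;-1 0 0 0 0 0 0' 40
```

```text
clock: 9.22
tool_pos: [0.5951, 0.0676, 0.1201]
eef_rot: [0.707, 0.707, -0.0, 0.0]
contact_force: [-2.6, 0.1, 4.9]
opening: 0.157
finger_force: 8.0
clock: 9.47
tool_pos: [0.5951, 0.0677, 0.1202]
eef_rot: [0.707, 0.707, -0.0, 0.0]
contact_force: [-1.9, 0.6, 5.9]
opening: 0.151
finger_force: 40.0
```

```bash
python3 -m inch '-1 0 0 0 0 0 0.0278; -1 0 0 0 0 0 0.0278; -1 0 0 0 0 0 0.0278; -1 0 0 0 0 0 0.0278; -1 0 0 0 0 0 0.0278; -1 0 0 0 0 0 0.0278; -1 0 0 0 0 0 0.0278; -1 0 0 0 0 0 0.0278; -1 0 0 0 0 0 0.0278; -1 0 0 0 0 0 0.0278; -1 0 0 0 0 0 0; -1 0 0 0 0 0 0'; python3 -m inch '-1 0 0.005 0 0 0 0; -1 0 0.005 0 0 0 0; -1 0 0.005 0 0 0 0; -1 0 0.005 0 0 0 0; -1 0 0.005 0 0 0 0; -1 0 0.005 0 0 0 0; -1 0 0.005 0 0 0 0; -1 0 0.005 0 0 0 0; -1 0 0.005 0 0 0 0; -1 0 0.005 0 0 0 0; -1 0 0.005 0 0 0 0; -1 0 0.005 0 0 0 0; -1 0 0.004 0 0 0 0; -1 0 0 0 0 0 0; -1 0 0 0 0 0 0; -1 0 0 0 0 0 0'; python3 look.py 2
python3 - <<'E'
from h import *
print(np.degrees(2*np.arctan2(*get_state()["eef_rot"][[1,0]])))
E
```

```text
clock: 10.47
tool_pos: [0.596, 0.068, 0.1202]
eef_rot: [0.798, 0.602, 0.001, 0.0]
contact_force: [-0.1, -0.3, 4.9]
opening: 0.148
finger_force: 40.0
clock: 11.8
tool_pos: [0.6557, 0.0514, 0.1202]
eef_rot: [0.798, 0.603, -0.0, -0.001]
contact_force: [-4.6, 2.6, 8.9]
opening: 0.149
finger_force: 40.0
scene lid 798 0.10093367574887323 (array([657.7,  59.1]), array([97.7, 91.7]), 74.77)
hasp 0 0
side lid 458 0.09938982485300496 (array([655. ,  48.8]), array([110.3,  87. ]), 75.12)
hasp 0 0
74.09847161977235
```

View pics/L2.png

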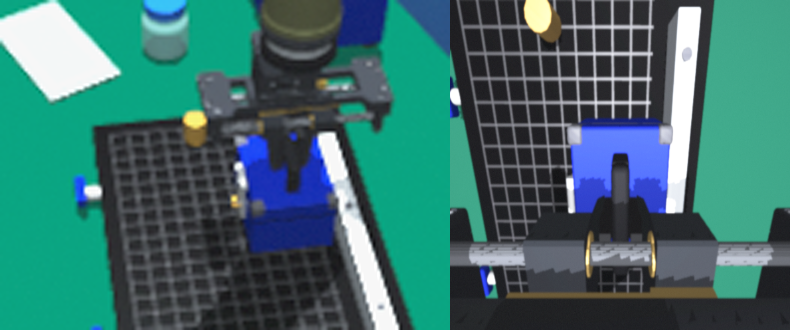

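```bash
python3 -m inch '-1 0 0.002 0 0 0 0; -1 0 0.002 0 0 0 0; -1 0 0.001 0 0 0 0; -1 0 0 0 0 0 0; -1 0 0 0 0 0 0';  python3 -m inch '-1 0 0.001 0 0 0 0; -1 0 0 0 0 0 0; -1 0 0 0 0 0 0';  python3 -m inch '-1 0 0.001 0 0 0 0; -1 0 0 0 0 0 0; -1 0 0 0 0 0 0';python3 -c "
from plant import *;print(get_state()['moment'])"
```

```text
clock: 12.37
tool_pos: [0.6595, 0.0503, 0.1201]
eef_rot: [0.798, 0.603, -0.001, -0.002]
contact_force: [-7.6, 1.5, 10.4]
opening: 0.15
finger_force: 40.0
clock: 12.62
tool_pos: [0.6597, 0.0503, 0.1202]
eef_rot: [0.798, 0.603, -0.002, -0.002]
contact_force: [-8.3, 2.3, 12.1]
opening: 0.15
finger_force: 40.0
clock: 12.87
tool_pos: [0.661, 0.0499, 0.1202]
eef_rot: [0.798, 0.603, -0.002, -0.002]
contact_force: [-7.1, 1.8, 11.5]
opening: 0.152
finger_force: 40.0
[ 0.3395521   1.45709627 -0.03489342]
```

```bash
python3 -m inch '-1 0 0.001 -0.0003 0 0 0; -1 0 0 0 0 0 0; -1 0 0 0 0 0 0';  python3 -m inch '-1 0 0.001 0 0 0 0; -1 0 0 0 0 0 0; -1 0 0 0 0 0 0';  python3 -m inch '-1 0 0.0005 0 0 0 0; -1 0 0 0 0 0 0; -1 0 0 0 0 0 0';python3 -c "
from plant import *;print(get_state()['moment'],get_state()['eef_rot'])"
```

```text
clock: 13.12
tool_pos: [0.6622, 0.0495, 0.1202]
eef_rot: [0.798, 0.603, -0.001, -0.002]
contact_force: [-5.8, 2.2, 9.0]
opening: 0.149
finger_force: 40.0
clock: 13.37
tool_pos: [0.6628, 0.0494, 0.1202]
eef_rot: [0.798, 0.603, -0.002, -0.002]
contact_force: [-7.2, 3.0, 9.8]
opening: 0.15
finger_force: 40.0
clock: 13.62
tool_pos: [0.6628, 0.0494, 0.1202]
eef_rot: [0.798, 0.603, -0.002, -0.002]
contact_force: [-9.1, 2.6, 10.7]
opening: 0.147
finger_force: 40.0
[ 0.42814672  1.63300298 -0.05480008] [ 0.79796533  0.60269512 -0.00198529 -0.00244737]
```

```bash
python3 -m inch '-1 0 0.001 0 0 0 0; -1 0 0 0 0 0 0; -1 0 0 0 0 0 0; -1 0 0 0 0 0 0';python3 -m inch '-1 0 0.001 0 0 0 0; -1 0 0 0 0 0 0; -1 0 0 0 0 0 0; -1 0 0 0 0 0 0'; python3 -c "
from plant import *;print(get_state()['moment'],get_state()['eef_rot'])"; python3 look.py 3
```

```text
clock: 13.95
tool_pos: [0.663, 0.0495, 0.1202]
eef_rot: [0.798, 0.603, -0.003, -0.003]
contact_force: [-10.2, 2.4, 11.3]
opening: 0.153
finger_force: 40.0
clock: 14.28
tool_pos: [0.6631, 0.0494, 0.1203]
eef_rot: [0.798, 0.603, -0.003, -0.004]
contact_force: [-12.7, 2.5, 13.2]
opening: 0.149
finger_force: 40.0
[ 0.57625733  2.38170822 -0.10011669] [ 0.79782089  0.60287501 -0.00327369 -0.00358207]
scene lid 800 0.10101725234112657 (array([665.9,  57.6]), array([96.1, 90.5]), 73.47)
hasp 0 0
side lid 458 0.09961521310309551 (array([662. ,  47.1]), array([112.2,  87.4]), 74.77)
hasp 0 0
```

Run:
```python
from h import *
p=np.load("scene3.npz")["p"][180:310,200:330,::-1];q=np.load("side3.npz")["p"][130:220,240:350,::-1]
w=snapshot("wrist")[0][100:300,120:330,::-1]
cv2.imwrite("pics/c3.png",np.hstack([cv2.resize(x,(266,400),interpolation=2) if 0 else cv2.resize(x,(260,300),interpolation=2) for x in(p,q,w)]))
```

```text
(no output)
```

View pics/c3.png

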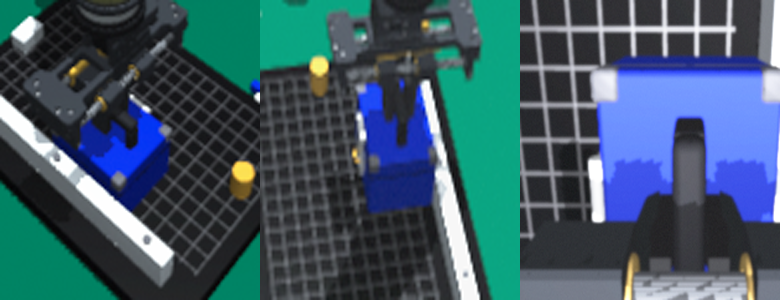

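Contact is stiff now: 2 mm of command gives only 0.2 mm of motion, and the centre sits 45 mm from the face. The tool tilts about 0.5° under load, so I ease the push, relax the grip so the case settles, and correct the tilt.

```bash
python3 -m inch '-1 0 -0.002 -0.0005 0 0 0; -1 0 -0.001 0 0 0 0; -1 0 0 0 0 0 0; -1 0 0 0 0 0 0' 5; python3 -m inch '-1 0 0 0 0 0 0; -1 0 0 0 0 0 0; -1 0 0 0 0 0 0' 5;cat > t.py <<'E'
from h import *
from scipy.spatial.transform import Rotation as R
s=get_state();q=R.from_quat(s["eef_rot"])
a=np.radians(74.07)/2; g=R.from_quat([np.cos(a),np.sin(a),0,0])
n=np.array([.9616,-.2745,0]);t=np.array([.2745,.9616,0]);F=-s["contact_force"]
print("rotvec to upright/square (tool)",np.round((q.inv()*g).as_rotvec(),4),"push n %.1f t %.1f down %.1f"%(F@n,F@t,F[2]*-1 if 0 else s["contact_force"][2]),s["moment"].round(2),"centre gap mm",1000*(np.array([.6965,.0026,0])-s["tool_pos"])@n)
E
python3 t.py
```

```text
clock: 14.82
tool_pos: [0.6629, 0.0494, 0.1201]
eef_rot: [0.798, 0.603, -0.001, -0.002]
contact_force: [-7.0, 4.3, 5.1]
opening: 0.159
finger_force: 5.0
clock: 15.07
tool_pos: [0.6628, 0.0493, 0.1201]
eef_rot: [0.798, 0.603, -0.001, -0.002]
contact_force: [-6.3, 3.8, 5.6]
opening: 0.159
finger_force: 5.0
rotvec to upright/square (tool) [-0.0047 -0.0002  0.0008] push n 7.1 t -2.0 down 5.6 [ 0.58  1.32 -0.  ] centre gap mm 45.19834222528318
```

```bash
python3 -m inch '-1 0 0 0 -0.004 0 0; -1 0 0 0 -0.004 0 0; -1 0 0 0 0 0 0; -1 0 0 0 0 0 0'; python3 t.py; python3 -m inch '-1 0 0 0 0 0 0; -1 0 0 0 0 0 0; -1 0 0 0 0 0 0; -1 0 0 0 0 0 0' 40;python3 t.py
```

```text
clock: 15.4
tool_pos: [0.6629, 0.0493, 0.1201]
eef_rot: [0.798, 0.603, 0.001, 0.001]
contact_force: [-5.7, 3.8, 5.8]
opening: 0.157
finger_force: 5.0
rotvec to upright/square (tool) [ 0.0035 -0.0002  0.0009] push n 6.5 t -2.1 down 5.8 [ 0.62  1.3  -0.04] centre gap mm 45.158662220803436
clock: 15.73
tool_pos: [0.6629, 0.0493, 0.1201]
eef_rot: [0.798, 0.603, 0.001, 0.001]
contact_force: [-5.3, 3.1, 6.4]
opening: 0.152
finger_force: 40.0
rotvec to upright/square (tool) [ 0.0034 -0.0003  0.0008] push n 6.0 t -1.5 down 6.4 [ 0.63  1.29 -0.06] centre gap mm 45.14841722639965
```

```bash
python3 -m inch '-1 0.0004 0.001 0 0 0 0; -1 0.0003 0.001 0 0 0 0; -1 0 0 0 0 0 0; -1 0 0 0 0 0 0; -1 0 0 0 0 0 0; -1 0 0 0 0 0 0';python3 t.py; python3 -m inch '-1 0 0 0.0005 0 0 0; -1 0 0 0 0 0 0; -1 0 0 0 0 0 0; -1 0 0 0 0 0 0';python3 t.py
```

```text
clock: 16.23
tool_pos: [0.6629, 0.0494, 0.1201]
eef_rot: [0.798, 0.603, -0.001, 0.0]
contact_force: [-12.4, 3.6, 9.9]
opening: 0.151
finger_force: 40.0
rotvec to upright/square (tool) [-0.0006  0.0018  0.001 ] push n 12.9 t -0.0 down 9.9 [ 0.53  2.25 -0.08] centre gap mm 45.143119680262345
clock: 16.57
tool_pos: [0.6629, 0.0494, 0.1201]
eef_rot: [0.798, 0.603, -0.001, 0.0]
contact_force: [-12.1, 2.7, 12.7]
opening: 0.15
finger_force: 40.0
rotvec to upright/square (tool) [-0.0003  0.0018  0.0009] push n 12.4 t 0.7 down 12.7 [0.48 2.43 0.01] centre gap mm 45.111370412754404
```

```bash
python3 -m inch '-1 0 -0.0007 -0.0004 0 0 0; -1 0 0 0 0 0 0; -1 0 0 0 0 0 0; -1 0 0 0 0 0 0; -1 0 0 0 0 0 0';python3 t.py; python3 -m inch '-1 0 0 0 0 0 0; -1 0 0 0 0 0 0';python3 t.py; python3 -m inch '-1 0 0 0 0 0 0; -1 0 0 0 0 0 0';python3 t.py
```

```text
clock: 16.98
tool_pos: [0.6629, 0.0493, 0.1201]
eef_rot: [0.798, 0.603, -0.0, 0.001]
contact_force: [-10.1, 2.7, 8.8]
opening: 0.151
finger_force: 40.0
rotvec to upright/square (tool) [0.0008 0.0014 0.0008] push n 10.5 t 0.2 down 8.8 [ 0.5   1.95 -0.  ] centre gap mm 45.121252581682235
clock: 17.15
tool_pos: [0.6629, 0.0493, 0.1201]
eef_rot: [0.798, 0.603, -0.0, 0.001]
contact_force: [-11.7, 1.2, 8.8]
opening: 0.149
finger_force: 40.0
rotvec to upright/square (tool) [0.0008 0.0015 0.0008] push n 11.6 t 2.0 down 8.8 [ 0.52  1.99 -0.05] centre gap mm 45.1219390745529
clock: 17.32
tool_pos: [0.6629, 0.0493, 0.1201]
eef_rot: [0.798, 0.603, -0.0, 0.001]
contact_force: [-8.8, 3.4, 9.4]
opening: 0.15
finger_force: 40.0
rotvec to upright/square (tool) [0.0009 0.0014 0.0007] push n 9.4 t -0.8 down 9.4 [ 0.55  1.98 -0.04] centre gap mm 45.11350289856347
```

```bash
python3 -m inch '-1 0 0 0.0002 0 0 0; -1 0 0 0 0 0 0; -1 0 0 0 0 0 0; -1 0 0 0 0 0 0';python3 t.py; python3 -m inch '-1 0 0 0 0 0 0; -1 0 0 0 0 0 0';python3 t.py; python3 -c "
from plant import r;print(r.finish_job())"
```

```text
clock: 17.65
tool_pos: [0.6629, 0.0494, 0.1201]
eef_rot: [0.798, 0.603, -0.0, 0.001]
contact_force: [-9.7, 2.2, 10.5]
opening: 0.147
finger_force: 40.0
rotvec to upright/square (tool) [0.0009 0.0015 0.0007] push n 10.0 t 0.5 down 10.5 [ 0.44  2.1  -0.03] centre gap mm 45.11563172627397
clock: 17.82
tool_pos: [0.6629, 0.0494, 0.1201]
eef_rot: [0.798, 0.603, -0.0, 0.001]
contact_force: [-9.8, 2.2, 10.6]
opening: 0.144
finger_force: 40.0
rotvec to upright/square (tool) [0.0009 0.0014 0.0008] push n 10.0 t 0.6 down 10.6 [ 0.48  2.06 -0.05] centre gap mm 45.13080437683525
the job is handed in; nothing more can be done
None
```

The hasp is closed over its catch, the case is flush against the fence, and I handed the job in at 17.8 s while holding about 10.0 N into the fence and 10.6 N down.

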